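# Start and drive a self-tapping thumbscrew into a slide rack's base

### The arm

A 6-joint arm with a two-finger parallel gripper is mounted at the origin on the work surface. World frame = base frame: x ahead of the robot, y to its left, z up, the work surface at z = 0. Lengths are in mm, angles in degrees, forces in N, time in s.
With the tool pointing down it reaches from about 350 to 925 mm from the base axis. Payload 6.4 kg.
Tool frame: the origin (TCP) lies between the finger pads; the fingertips stand robot.finger_overhang ahead of it and the grasp point (between the pads) lies 2 mm behind it (robot.finger_overhang is the distance from the TCP to the fingertips, in mm); z points along the fingers, y is the direction in which the jaws open and shut (so a half turn about z gives the same grasp; the last joint's range is limited). The gripper opens to 94 mm and grips with 3 to 60 N. Pads are 16 mm wide; open, the fingers measure 119 mm over their backs; the gripper's body (75 mm by 177 mm) begins 78 mm behind the grasp point.
Start: joints at [64.166, 14.043, 89.255, -0, 76.702, -9.975], TCP at [177.628, 625.27, 222.455] pointing down, gripper open.
Joint ranges: [-179.41, 179.41], [-58.25, 129.5], [7.25, 145.43], [-54.29, 234.29], [11.92, 165.04], [-157.13, 157.13]. Speed limits (degrees/s): [147.25, 147.25, 180, 180, 180, 180].

### API

Orientations are given as [roll, pitch, yaw] about the fixed x, y, z axes, in that order (R = Rz(yaw) Ry(pitch) Rx(roll)).
In Python, from cell import robot gives the robot as it stands.
- The arm moves only by the tool arm_command, never from a script. Its argument "motion" is a list of rows, each a list of 7 numbers: the turn, a rotation vector about the tool's x, y, z in degrees, then the shift along the tool's x, y, z in m, then the closure, from 0 (fully open) to 1 (shut). In form: [[wx, wy, wz, x, y, z, fingers], ...]. A call has exactly 10 rows; each row shifts and turns the pose as measured when the row begins, along the tool's axes as they then stand; what a row does not reach is not made up. A row lasts 1/12 s, in which the tool goes at most 41.7 mm and 7.16 degrees, less where a joint would pass 70% of its speed; a pose out of reach is approached as far as the arm can. A call with a gripper value outside its range is refused whole. The fingers move at their own pace and stop on an object; the grip force is fixed at half the most. Time passes only in rows, so rows that do not move let the fingers close, or fill a call up. It gives the time, the measured TCP pose, the force and the opening at its end, in the units of the state.
- robot.sense(): the state, without advancing time (a new reading comes with each control period).
- robot.get_image(name): name is "side" or "top" or "wrist"; returns (picture, depth): 480x640x3 uint8, red, green, blue; 480x640 float32, mm along the optical axis (not along the pixel's ray), 0 where there is no reading.
- robot.camera_info(name): a dict with "mtx" (3x3 intrinsics, pixels), "dist_coeffs" ([k1, k2, p1, p2, k3] as OpenCV has them; the pictures are not rectified), "world_from_camera" (4x4, takes a point from camera to world coordinates); the wrist camera has in their place "tool_from_camera" (4x4, takes a point from camera to tool coordinates, whose origin is the TCP and whose axes are the flange's). Camera axes: x right, y up, looking along -z (the intrinsics and any distortion apply to the point x, -y, -z); pixel columns grow to the right and rows downward; lengths in mm; the calibration is good to about 2 mm. A picture is of the moment at which its call begins: read the wrist's pose just before it. camera_info takes no time and is no camera call.
- robot.close_job(): hands the job in, once; it reports no verdict.
Trained networks look in the newest picture that a camera, given by its name, has taken for a name from the list of things; names that differ only in an ending like _2 or _b are one class to them, and where a whole thing is asked for, a point or a joint stands for the part that bears it (a point fixed in the world has none). Each returns a list of dicts, best first, with "score" (0 to 1); they miss things now and then, are a little off and sometimes report something else, mostly with a low value. They report only what shows in the picture. A call takes as long as a camera call.
- robot.trace(label, camera): "pixels" (480x640 bool, what is visible of it) and "extent" ([left, top, width, height] in pixels, round what is visible of it).
The state is a dict: "t": time; "q": joint angles; "qd": joint speeds; "effort": joint torques, N m; "tool_pos": TCP position; "eef_rot": TCP orientation; "contact_force": force on the tool from outside, world axes, zero at the start; "wrist_torque": the same for the moment, N m; "width": opening from 0.0 (shut) to 1.0 (fully open).
Only numpy, scipy, OpenCV 4.12 (cv2) and the standard library are available. Lean on these libraries where they do the work, as an engineer would, in place of code of your own. Each camera call takes 0.05 s, during which the arm holds its last target. There are 200 camera calls.

### The job

One end of the slide drying rack still lacks its thumbscrew. Take the loose thumbscrew out of its grey stand, set its point upright in the empty pilot hole of the white rack base, and push it down firmly while turning it clockwise so that it cuts its own thread, until its steel collar has come down onto the base; then let go. Push too lightly and it only spins, but do not ram it: the plastic cracks; leave the bottle, jar and blue box where they are.

Things in the scene. Friction and masses are not known exactly. Their poses are not given: they have to be found in the camera images.
- screw_grip (a point): Loose self-tapping thumbscrew, 60 g, standing point down; this point is on its axis, 50 mm above the tip, where to grip it. Black flat grip bar: 34 mm high (30 to 64 mm above the tip), 30 mm long (point's x axis), 12 mm thick (y axis: pinch it across this). z points up the axis. Keep fingertips above the collar: more than 30 mm above the tip.
- screw_tip (a point): Centre of the thumbscrew's point (its lowest end); same axes as screw_grip. Steel shank 12 mm thick with a 3 mm tapered point 8 mm wide; round steel collar 26 mm wide, 4 mm thick, underside 26 mm above the tip.
- stand: Fixed grey block 70 x 70 x 32 mm, origin under its centre. Its 14.5 mm central hole holds the loose screw at the start, with the collar resting on top, at 32 mm.
- base: Fixed white plastic base of the slide rack, 120 mm (x) by 300 mm (y) by 30 mm high, origin under its centre. In its middle the rack of glass slides (100 x 100 mm, up to 75 mm high). At y = +120 mm an identical thumbscrew is already driven home (leave it); at y = -120 mm is the empty pilot hole. The base cracks when the screw is rammed: over 55 N, thrust and side load together.
- pilot (a point): Centre of the mouth of the empty pilot hole, on top of the base (30 mm high), 13.5 mm wide, 2 mm chamfer; 22 mm down the point stops and must start to cut (collar then 4 mm above the base). Turned clockwise from above under 17 to 25 N of thrust the screw bites and sinks 1.67 mm per rad: follow it down to keep the thrust. Under about 10 N it only spins in place; between, it slips part of the way.
- thread (a joint): How far the screw has cut its thread, rad of effective turning: 0 at the start, about 2.3 when the collar is down on the base, which then takes the thrust and ends the cutting. It may be done in several grasps: it does not back out when regrasped.
- dropper: Bystander: amber dropper bottle, 40 mm wide, 85 mm high, origin under its centre.
- jar: Bystander: clear jar, 56 mm wide, 65 mm high, origin under its centre.
- slidebox: Bystander: blue slide box 85 x 50 x 35 mm, origin under its centre.

How it is judged:
By the outcome, as a careful person would: the job done as asked, in the order asked, and still so for the second after the job is handed in, with the robot touching nothing.
It also fails if it takes over 64 s, if anything falls off the work surface, if the arm or the gripper's body presses on something with over 40 N, if the wrist force passes 120 N, or if a joint passes its speed limit or range.

## Working session

There is one attempt and no reset: what is moved stays moved. The work goes in short steps, Python scripts to look and compute and a tool call to move; the robot and the scene stay as the last step left them, time stands still between calls to the robot, and variables do not carry over. Pictures are saved under pics/ and viewed, about 8 in all and at most 12, crops included, and the job is handed in when it is done.

Besides the shell and the picture viewer there is one more tool, called after "Request:" in YAML: its name, and indented under it one key for each argument. arm_command: Moves the arm, as the interface text tells. Its arguments: {"type":"object","properties":{"motion":{"type":"array","items":{"type":"array","items":{"type":"number"}}}},"required":["motion"]}

```bash
ls; mkdir -p pics
cat > h.py <<'E'
import numpy as np, cv2
from scipy.spatial.transform import Rotation as R
from cell import robot
def save(img,name): cv2.imwrite('pics/'+name,cv2.cvtColor(img,cv2.COLOR_RGB2BGR))
def T_tool(s):
    T=np.eye(4);T[:3,:3]=R.from_euler('xyz',s['eef_rot'],degrees=True).as_matrix();T[:3,3]=s['tool_pos'];return T
def wfc(name,s=None):
    i=robot.camera_info(name)
    return np.array(i['world_from_camera']) if name!='wrist' else T_tool(s)@np.array(i['tool_from_camera'])
def rays(name,uv):
    i=robot.camera_info(name);p=cv2.undistortPoints(np.array(uv,float).reshape(-1,1,2),np.array(i['mtx']),np.array(i['dist_coeffs'])).reshape(-1,2)
    return np.c_[p[:,0],-p[:,1],-np.ones(len(p))]
def pts(name,uv,d,s=None):
    T=wfc(name,s);return (rays(name,uv)*np.array(d).reshape(-1,1))@T[:3,:3].T+T[:3,3]
def onplane(name,uv,z,s=None):
    T=wfc(name,s);r=rays(name,uv)@T[:3,:3].T;return T[:3,3]+r*((z-T[2,3])/r[:,2])[:,None]
E
python3 - <<'E'
from h import *
s=robot.sense();print(s,robot.finger_overhang)
ims=[]
for c in ['top','side','wrist']:
    im,d=robot.get_image(c);np.save(f'{c}_d.npy',d);ims.append(im);save(im,c+'0.png')
    for l in ['screw_grip','stand','base','dropper','jar','slidebox']:
        if c=='wrist':continue
        for r in robot.trace(l,c)[:2]:
            v,u=np.nonzero(r['pixels']&(d>0))
            if len(u)<5: continue
            P=pts(c,np.c_[u,v],d[v,u]);print(c,l,round(r['score'],2),r['extent'],np.percentile(P,[2,50,98],axis=0).round().tolist())
print(np.array(robot.camera_info('wrist')['tool_from_camera']).round(2))
E
```

```text
pics
{'t': 0.0, 'q': array([ 6.41661931e+01,  1.40833923e+01,  8.93249393e+01, -8.02631343e-04,
        7.67026092e+01, -9.97515341e+00]), 'qd': array([ 0.03128062,  0.03006867,  0.038035  ,  0.02456797, -0.07885489,
        0.05244639]), 'effort': array([-1.79588977e-03, -4.15818930e+01, -3.14610136e+01,  6.84419763e-02,
        3.31954658e-02, -1.50482529e-04]), 'tool_pos': array([177.36410297, 624.73302876, 221.35319431]), 'eef_rot': array([-1.79890601e+02, -1.84483248e-02,  1.64141514e+02]), 'contact_force': array([ 0.53684002, -1.12956518, -0.15801753]), 'wrist_torque': array([ 0.02270217,  0.00720357, -0.05664161]), 'width': 1.0019944610795783} 17.0
top screw_grip 0.59 [453.7, 240.0, 20.3, 16.6] [[545.0, -349.0, 35.0], [560.0, -339.0, 66.0], [573.0, -332.0, 73.0]]
top stand 0.93 [434.7, 227.7, 45.1, 40.0] [[525.0, -378.0, 3.0], [559.0, -334.0, 32.0], [594.0, -308.0, 36.0]]
top base 0.91 [112.4, 234.5, 169.6, 83.8] [[450.0, 6.0, 27.0], [515.0, 145.0, 31.0], [579.0, 291.0, 75.0]]
top dropper 0.67 [437.9, 227.8, 41.1, 39.3] [[525.0, -378.0, 0.0], [561.0, -334.0, 32.0], [597.0, -30
[... 580 characters left out ...]
e base 0.61 [243.6, 125.6, 74.5, 115.7] [[446.0, -1.0, 5.0], [514.0, 101.0, 31.0], [578.0, 288.0, 74.0]]
side dropper 0.85 [382.1, 246.4, 26.2, 44.2] [[694.0, -139.0, -0.0], [711.0, -129.0, 48.0], [742.0, -55.0, 86.0]]
side jar 0.84 [408.2, 328.4, 37.8, 50.2] [[719.0, -317.0, -0.0], [740.0, -304.0, 55.0], [767.0, -269.0, 67.0]]
side slidebox 0.91 [223.4, 253.9, 55.5, 43.7] [[412.0, -143.0, 2.0], [458.0, -119.0, 34.0], [500.0, -80.0, 38.0]]
side slidebox 0.32 [301.1, 365.7, 23.0, 25.3] [[543.0, -353.0, 31.0], [558.0, -345.0, 56.0], [571.0, -314.0, 71.0]]
[[   0.      0.96    0.27   80.17]
 [   1.     -0.     -0.      0.57]
 [  -0.      0.27   -0.96 -162.39]
 [   0.      0.      0.      1.  ]]
```

View pics/top0.png

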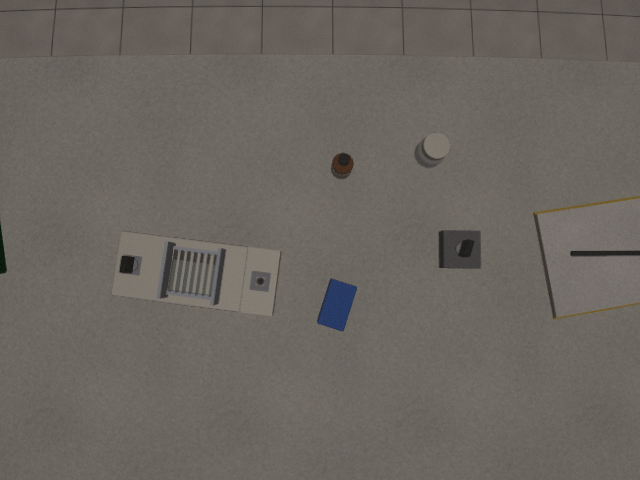

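The top view shows the rack base on the left, with its empty pilot hole at about (260,281) and the driven screw at (127,264). The loose screw is in its stand at about (463,248). I'll move to hover over the stand.

Request:
arm_command:
  motion:
    - [0,0,0,-0.025,-0.0325,0,0]
    - [0,0,0,-0.025,-0.0325,0,0]
    - [0,0,0,-0.025,-0.0325,0,0]
    - [0,0,0,-0.025,-0.0325,0,0]
    - [0,0,0,-0.025,-0.0325,0,0]
    - [0,0,0,-0.025,-0.0325,0,0]
    - [0,0,0,-0.025,-0.0325,0,0]
    - [0,0,0,-0.025,-0.0325,0,0]
    - [0,0,0,-0.025,-0.0325,0,0]
    - [0,0,0,-0.025,-0.0325,0,0]

```text
t: 1.58
tool_pos: [330.3, 240.9, 220.7]
eef_rot: [179.8, 0.1, 165.0]
contact_force: [1.4, 0.3, -0.0]
width: 1.001
```

Run:
```python
from h import *
s=robot.sense();print(s['q'].round(1),s['t'])
print('pilot',onplane('top',[[260,281]],30))
r=robot.trace('base','top')[0]['pixels'].astype(np.uint8)
c=max(cv2.findContours(r,0,2)[0],key=cv2.contourArea)[:,0,:].astype(float)
P=onplane('top',c,30)[:,:2].astype(np.float32);print(cv2.minAreaRect(P))
```

```text
[ 20.1 -21.1 122.9   0.   78.  -54.9] 1.5833
pilot [[500.26710295  30.17384946  30.        ]]
((515.0853881835938, 149.11988830566406), (301.406494140625, 120.91910552978516), 83.03013610839844)
```

Request:
arm_command:
  motion:
    - [0,0,0,-0.0248,-0.0333,0,0]
    - [0,0,0,-0.0248,-0.0333,0,0]
    - [0,0,0,-0.0248,-0.0333,0,0]
    - [0,0,0,-0.0248,-0.0333,0,0]
    - [0,0,0,-0.0248,-0.0333,0,0]
    - [0,0,0,-0.0248,-0.0333,0,0]
    - [0,0,0,-0.0248,-0.0333,0,0]
    - [0,0,0,-0.0248,-0.0333,0,0]
    - [0,0,0,-0.0248,-0.0333,0,0]
    - [0,0,0,-0.0248,-0.0333,0,0]

```text
t: 2.47
tool_pos: [479.8, -147.9, 226.2]
eef_rot: [179.8, 1.0, 164.6]
contact_force: [0.1, 0.2, 0.5]
width: 0.997
```

Request:
arm_command:
  motion:
    - [0,0,0,-0.0248,-0.0333,0,0]
    - [0,0,0,-0.0248,-0.0333,0,0]
    - [0,0,0,-0.0248,-0.0333,0,0]
    - [0,0,0,-0.0248,-0.0333,0.01,0]
    - [0,0,0,-0.0248,-0.0335,0.01,0]
    - [0,0,0,0,0,0.01,0]
    - [0,0,0,0,0,0.01,0]
    - [0,0,0,0,0,0,0]
    - [0,0,0,0,0,0,0]
    - [0,0,0,0,0,0,0]

```text
t: 3.3
tool_pos: [554.0, -345.8, 186.4]
eef_rot: [179.8, 1.1, 164.1]
contact_force: [0.0, -1.0, 0.6]
width: 1.002
```

Run:
```python
from h import *
s=robot.sense();print(s['q'].round(1),s['tool_pos'],s['eef_rot'])
im,d=robot.get_image('wrist');save(im,'wrist1.png');np.savez('w1.npz',im=im,d=d,pos=s['tool_pos'],rot=s['eef_rot'])
v,u=np.mgrid[0:480:2,0:640:2];v=v.ravel();u=u.ravel();ok=d[v,u]>0
P=pts('wrist',np.c_[u,v][ok],d[v,u][ok],s)
m=(abs(P[:,0]-560)<60)&(abs(P[:,1]+339)<60)
for lo,hi in [(28,33.5),(34.5,38),(62,80)]:
    Q=P[m&(P[:,2]>lo)&(P[:,2]<hi)];print(lo,len(Q),np.median(Q,axis=0).round(1),cv2.minAreaRect(Q[:,:2].astype(np.float32)))
```

```text
[ -42.2   15.7   91.2    0.7   72.2 -116.5] [ 554.01011939 -345.81335441  186.43575274] [179.84808698   1.09858311 164.14283605]
28 1087 [ 552.7 -338.    32. ] ((557.672119140625, -340.6568298339844), (70.04268646240234, 70.41960144042969), 88.88021850585938)
34.5 44 [ 555.6 -346.2   35.8] ((560.2044677734375, -328.595703125), (47.927818298339844, 19.561447143554688), 73.6278305053711)
62 120 [ 556.4 -340.2   69.9] ((556.6358032226562, -340.3425598144531), (11.974102020263672, 28.641801834106445), 74.1251449584961)
```

View pics/wrist1.png

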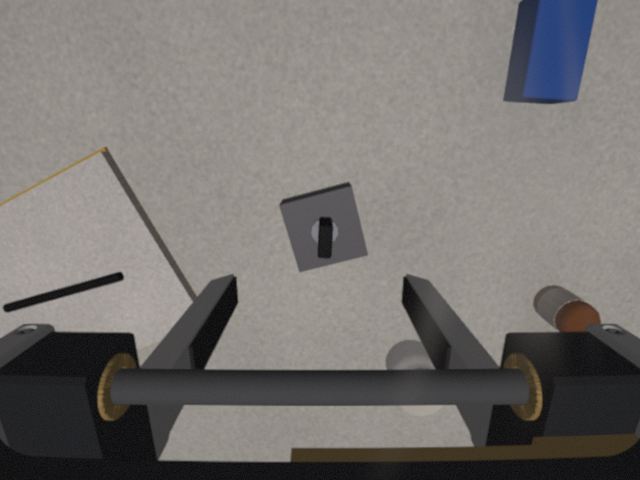

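The wrist view shows the bar at (325,237), in line with tool x and between the open fingers. The depth fit puts the screw at (557,-340.5) with the bar at yaw 164. I'll level the tool and descend.

Request:
arm_command:
  motion:
    - [0.1,1.1,0,-0.0014,0.006,0,0]
    - [0,0,0,0,0,0.02,0]
    - [0,0,0,0,0,0.02,0]
    - [0,0,0,0,0,0.02,0]
    - [0,0,0,0,0,0.02,0]
    - [0,0,0,0,0,0.015,0]
    - [0,0,0,0,0,0.01,0]
    - [0,0,0,0,0,0,0]
    - [0,0,0,0,0,0,0]
    - [0,0,0,0,0,0,0]

```text
t: 4.18
tool_pos: [564.9, -334.0, 90.4]
eef_rot: [-179.6, 0.6, 164.7]
contact_force: [0.5, -0.6, -0.2]
width: 0.998
```

Run:
```python
from h import *
s=robot.sense();print(s['q'].round(1),s['tool_pos'],s['eef_rot'])
im,d=robot.get_image('wrist');save(im,'wrist2.png')
v,u=np.mgrid[0:480,0:640];v=v.ravel();u=u.ravel();ok=d[v,u]>0
P=pts('wrist',np.c_[u,v][ok],d[v,u][ok],s)
m=(abs(P[:,0]-560)<30)&(abs(P[:,1]+339)<30)
for lo,hi in [(34.5,38),(62,76)]:
    Q=P[m&(P[:,2]>lo)&(P[:,2]<hi)];print(lo,len(Q),np.median(Q,axis=0).round(1),cv2.minAreaRect(Q[:,:2].astype(np.float32)))
```

```text
[-4.040e+01  2.250e+01  9.340e+01 -1.000e-01  6.340e+01 -1.151e+02] [ 564.89648251 -334.00684129   90.42548275] [-179.60575367    0.63752438  164.72500217]
34.5 380 [ 557.4 -334.6   36.1] ((568.3895263671875, -337.17120361328125), (47.86111831665039, 25.375463485717773), 18.25741958618164)
62 1045 [ 555.9 -340.1   69.9] ((557.3056030273438, -340.6763610839844), (11.980192184448242, 30.246536254882812), 71.55512237548828)
```

Request:
arm_command:
  motion:
    - [-0.4,0.6,2,0.0056,-0.0085,0,0]
    - [0,0,0,0,0,0,0]
    - [0,0,0,0,0,0,0]
    - [0,0,0,0,0,0.005,0]
    - [0,0,0,0,0,0.005,0]
    - [0,0,0,0,0,0.005,0]
    - [0,0,0,0,0,0.005,0]
    - [0,0,0,0,0,0,0]
    - [0,0,0,0,0,0,0]
    - [0,0,0,0,0,0,0]

```text
t: 5.07
tool_pos: [557.9, -343.5, 72.2]
eef_rot: [-179.9, 0.3, 162.4]
contact_force: [-0.4, -0.1, 0.1]
width: 0.999
```

Request:
arm_command:
  motion:
    - [0,0.3,0,0.0014,0.0025,0,0]
    - [0,0,0,0,0,0.005,0]
    - [0,0,0,0,0,0.005,0]
    - [0,0,0,0,0,0.005,0]
    - [0,0,0,0,0,0,0]
    - [0,0,0,0,0,0,0]
    - [0,0,0,0,0,0,0]
    - [0,0,0,0,0,0,0]
    - [0,0,0,0,0,0,0.3]
    - [0,0,0,0,0,0,0.5]

```text
t: 5.9
tool_pos: [557.5, -340.3, 55.7]
eef_rot: [-179.9, -0.0, 162.5]
contact_force: [0.8, 0.9, -0.4]
width: 0.89
```

Request:
arm_command:
  motion:
    - [0,0,0,0,0,-0.001,1]
    - [0,0,0,0,0,0,1]
    - [0,0,0,0,0,0,1]
    - [0,0,0,0,0,0,1]
    - [0,0,0,0,0,0,1]
    - [0,0,0,0,0,0,1]
    - [0,0,0,0,0,0,1]
    - [0,0,0,0,0,0,1]
    - [0,0,0,0,0,0,1]
    - [0,0,0,0,0,0,1]

```text
t: 6.73
tool_pos: [557.9, -340.6, 57.6]
eef_rot: [-179.9, 0.0, 162.5]
contact_force: [-0.7, 0.6, -0.7]
width: 0.189
```

Request:
arm_command:
  motion:
    - [0,0,0,0,0,0,1]
    - [0,0,0,0,0,0,1]
    - [0,0,0,0,0,0,1]
    - [0,0,0,0,0,0,1]
    - [0,0,0,0,0,0,1]
    - [0,0,0,0,0,-0.01,1]
    - [0,0,0,0,0,-0.02,1]
    - [0,0,0,0,0,-0.03,1]
    - [0,0,0,0,0,-0.03,1]
    - [0,0,0,0,0,-0.03,1]

```text
t: 7.57
tool_pos: [554.0, -338.0, 173.9]
eef_rot: [179.9, -0.7, 162.4]
contact_force: [0.8, -0.7, -1.3]
width: 0.128
```

Request:
arm_command:
  motion:
    - [0,-0.7,0,0.0163,0.0334,0,1]
    - [0,0,0,0.0163,0.0334,0,1]
    - [0,0,0,0.0163,0.0334,0,1]
    - [0,0,0,0.0163,0.0334,0,1]
    - [0,0,0,0.0163,0.0334,0,1]
    - [0,0,0,0.0163,0.0334,0,1]
    - [0,0,0,0.0163,0.0334,0,1]
    - [0,0,0,0.0163,0.0334,0,1]
    - [0,0,0,0.0163,0.0334,0,1]
    - [0,0,0,0.014,0.029,0,1]

```text
t: 8.4
tool_pos: [502.9, 30.2, 189.2]
eef_rot: [-179.7, 1.5, 161.7]
contact_force: [0.3, 0.1, -1.2]
width: 0.127
```

Request:
arm_command:
  motion:
    - [0,0,0,0,0,0,1]
    - [0,0,0,0,0,0,1]
    - [0,0,0,0,0,0,1]
    - [0,0,0,0,0,0.01,1]
    - [0,0,0,0,0,0.01,1]
    - [0,0,0,0,0,0.01,1]
    - [0,0,0,0,0,0,1]
    - [0,0,0,0,0,0,1]
    - [0,0,0,0,0,0,1]
    - [0,0,0,0,0,0,1]

```text
t: 9.23
tool_pos: [502.1, 30.2, 156.3]
eef_rot: [-179.7, 1.3, 161.8]
contact_force: [0.6, 0.4, -0.9]
width: 0.124
```

Run:
```python
from h import *
s=robot.sense();print(s['q'].round(1),s['tool_pos'],s['eef_rot'],s['contact_force'])
im,d=robot.get_image('wrist');save(im,'wrist3.png');np.savez('w3.npz',im=im,d=d,pos=s['tool_pos'],rot=s['eef_rot'])
for n in ['base','screw_grip']:
  for r in robot.trace(n,'wrist')[:2]: print(n,r['score'],r['extent'])
```

```text
[ -9.3  -2.5 114.4  -0.5  66.8 -80.8] [502.13273382  30.16100295 156.29632662] [-179.74609329    1.32062365  161.76716673] [ 0.63133799  0.44851675 -0.9407359 ]
base 0.83 [271.4, 99.8, 368.6, 185.5]
```

View pics/wrist3.png

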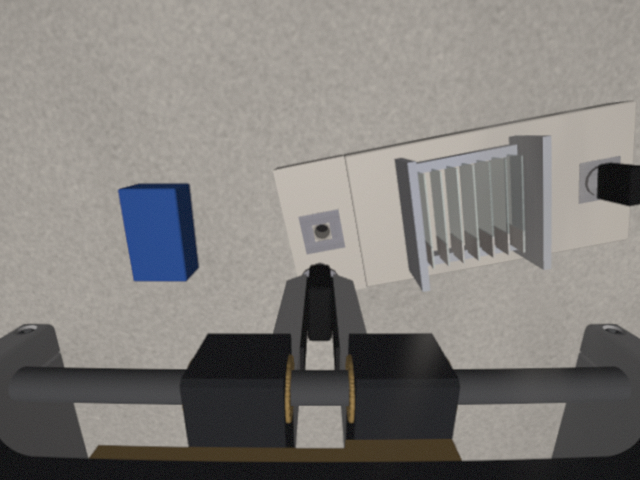

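The wrist view shows the hole at about (322,231) in its grey patch, ahead of the held bar at about (320,300). I'll localise both in world and tool coordinates.

Run:
```python
from h import *
z=np.load('w3.npz');im,d=z['im'],z['d'];s=dict(tool_pos=z['pos'],eef_rot=z['rot'])
g=cv2.cvtColor(im,cv2.COLOR_RGB2GRAY);c=g[200:262,290:355]
big=cv2.resize(im[200:340,270:370],(600,840),interpolation=cv2.INTER_CUBIC)[:600];save(big,'crop3.png')
for t in (60,80,100):
    n,l,st,ce=cv2.connectedComponentsWithStats((c<t).astype(np.uint8))
    k=[i for i in range(1,n) if st[i,4]>15]
    for i in k: print(t,st[i],ce[i]+[290,200],onplane('wrist',[ce[i]+[290,200]],30,s).round(1))
# grey patch centre
v,u=np.nonzero(c<150)
n,l,st,ce=cv2.connectedComponentsWithStats((c<150).astype(np.uint8));i=1+np.argmax(st[1:,4])
ys,xs=np.nonzero(l==i);Q=onplane('wrist',np.c_[xs+290,ys+200],30,s)[:,:2].astype(np.float32);print('patch',cv2.minAreaRect(Q))
# held bar in tool frame
v,u=np.mgrid[255:345,295:345];v=v.ravel();u=u.ravel();P=pts('wrist',np.c_[u,v],d[v,u],s)
T=np.linalg.inv(T_tool(s));P=P@T[:3,:3].T+T[:3,3]
m=(d[v,u]>0)&(P[:,2]<20)&(abs(P[:,1])<6.5)&(abs(P[:,0])<30);Q=P[m];print(len(Q),np.percentile(Q,[1,10,50,90,99],axis=0).round(1).tolist())
h=np.histogram(Q[:,2],20);print(h)
```

```text
60 [27 25 10  7 55] [321.54545455 228.05454545] [[496.3  34.4  30. ]]
80 [26 25 12  8 78] [321.6025641  228.47435897] [[496.6  34.3  30. ]]
100 [ 25  24  14  14 153] [321.55555556 230.62091503] [[498.5  33.7  30. ]]
patch ((499.4771423339844, 33.427459716796875), (34.357444763183594, 34.37207794189453), 82.98579406738281)
2054 [[-13.7, -6.3, -47.4], [-9.0, -5.2, -17.2], [7.8, -0.0, -12.2], [15.0, 5.0, 5.5], [15.4, 6.4, 18.0]]
(array([ 18,  22,  16,  29,  16,  22,  34,  10,  13,  41, 719, 640,  72,
        73,  63,  61,  55,  49,  57,  44]), array([-51.63120436, -48.05708276, -44.48296116, -40.90883956,
       -37.33471796, -33.76059636, -30.18647476, -26.61235316,
       -23.03823156, -19.46410996, -15.88998836, -12.31586676,
        -8.74174516,  -5.16762355,  -1.59350195,   1.98061965,
         5.55474125,   9.12886285,  12.70298445,  16.27710605,
        19.85122765]))
```

View pics/crop3.png

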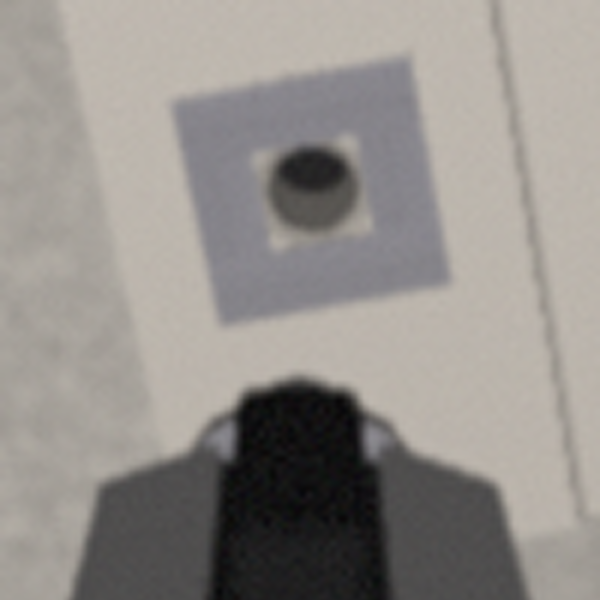

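Request:
arm_command:
  motion:
    - [-0.3,1.3,0,0.0032,0.0022,0,1]
    - [0,0,0,0,0,0,1]
    - [0,0,0,0,0,0.01,1]
    - [0,0,0,0,0,0.01,1]
    - [0,0,0,0,0,0.01,1]
    - [0,0,0,0,0,0.01,1]
    - [0,0,0,0,0,0.01,1]
    - [0,0,0,0,0,0.005,1]
    - [0,0,0,0,0,0,1]
    - [0,0,0,0,0,0,1]

```text
t: 10.22
tool_pos: [498.9, 34.4, 94.8]
eef_rot: [179.9, -0.2, 161.8]
contact_force: [-0.2, 0.3, -1.4]
width: 0.126
```

Run:
```python
from h import *
s=robot.sense();print(s['q'].round(1),s['tool_pos'],s['eef_rot'],s['contact_force'])
im,d=robot.get_image('wrist');np.savez('w4.npz',im=im,d=d,pos=s['tool_pos'],rot=s['eef_rot'])
big=cv2.resize(im[150:350,220:420],(600,600),interpolation=cv2.INTER_CUBIC);save(big,'crop4.png')
```

```text
[-9.10e+00  3.20e+00  1.16e+02  1.00e-01  6.10e+01 -8.10e+01] [498.87631508  34.44302597  94.8113419 ] [ 1.79923787e+02 -1.69655727e-01  1.61838772e+02] [-0.19559582  0.26777467 -1.35365527]
```

View pics/crop4.png

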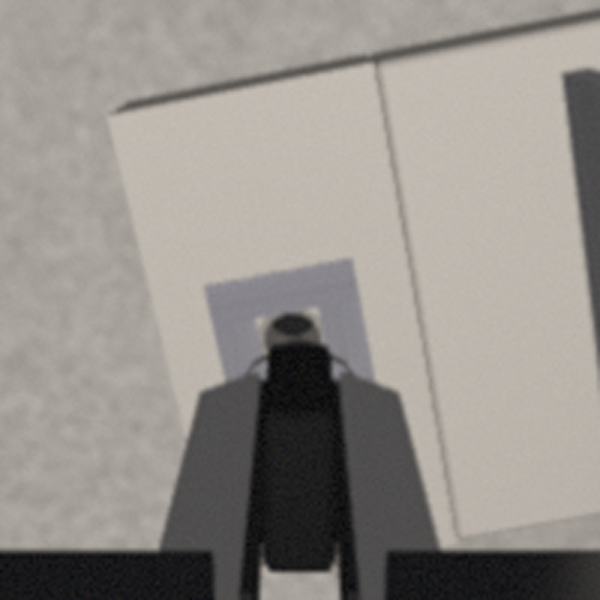

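The crop shows the patch corners at (206,287), (352,258) and lower right (372,375). The hole is partly hidden behind the bar. I'll compute its centre from the corners.

Run:
```python
from h import *
z=np.load('w4.npz');im,d=z['im'],z['d'];s=dict(tool_pos=z['pos'],eef_rot=z['rot'])
f=lambda L:[[220+(u+.5)/3-.5,150+(v+.5)/3-.5] for u,v in L]
P=onplane('wrist',f([(206,287),(352,258),(372,372),(226,372)]),30,s)[:,:2];print(P.round(1))
e=P[1]-P[0];L=np.linalg.norm(e);e/=L;n=np.array([-e[1],e[0]])
if n@(P[2]-P[1])<0:n=-n
print(L,(P[0]+P[1])/2+n*17.1, np.degrees(np.arctan2(*e[::-1])))
v,u=np.mgrid[260:345,300:340];v=v.ravel();u=u.ravel();Q=pts('wrist',np.c_[u,v],d[v,u],s)
T=np.linalg.inv(T_tool(s));Q=Q@T[:3,:3].T+T[:3,3]
Q=Q[(d[v,u]>0)&(abs(Q[:,2]+12.3)<2.5)];print(len(Q),np.percentile(Q,[0.5,50,99.5],axis=0).round(1).tolist())
# depth check on base top
v,u=np.mgrid[200:230,300:330];B=pts('wrist',np.c_[u.ravel(),v.ravel()],d[v,u].ravel(),s);print(np.median(B,axis=0))
```

```text
[[480.5  18.7]
 [484.4  52.9]
 [512.5  49.1]
 [501.7  16.2]]
34.41761965872887 [499.39208401  33.86048361] 83.49308640395267
1403 [[-14.3, -8.1, -14.3], [2.3, 0.6, -12.4], [15.2, 9.6, -10.0]]
[465.44148389  42.90520344  30.09669331]
```

Request:
arm_command:
  motion:
    - [0,-0.1,0,-0.0011,-0.0006,0,1]
    - [0,0,0,0,0,0.005,1]
    - [0,0,0,0,0,0.005,1]
    - [0,0,0,0,0,0,1]
    - [0,0,0,0,0,0.002,1]
    - [0,0,0,0,0,0.002,1]
    - [0,0,0,0,0,0.002,1]
    - [0,0,0,0,0,0.002,1]
    - [0,0,0,0,0,0.002,1]
    - [0,0,0,0,0,0,1]

```text
t: 11.1
tool_pos: [501.4, 32.9, 79.4]
eef_rot: [-180.0, -0.1, 161.9]
contact_force: [-1.2, 0.3, -0.5]
width: 0.124
```

Request:
arm_command:
  motion:
    - [0,0,0,0.0016,0.0001,0,1]
    - [0,0,0,0,0,0.002,1]
    - [0,0,0,0,0,0.002,1]
    - [0,0,0,0,0,0.002,1]
    - [0,0,0,0,0,0.002,1]
    - [0,0,0,0,0,0.002,1]
    - [0,0,0,0,0,0.002,1]
    - [0,0,0,0,0,0.002,1]
    - [0,0,0,0,0,0.001,1]
    - [0,0,0,0,0,0,1]

```text
t: 11.93
tool_pos: [499.3, 33.4, 61.5]
eef_rot: [-180.0, -0.1, 161.9]
contact_force: [-0.1, 0.7, -0.8]
width: 0.128
```

Request:
arm_command:
  motion:
    - [0,0,0,0,0,0.001,1]
    - [0,0,0,0,0,0.001,1]
    - [0,0,0,0,0,0.001,1]
    - [0,0,0,0,0,0.001,1]
    - [0,0,0,0,0,0.001,1]
    - [0,0,0,0,0,0.001,1]
    - [0,0,0,0,0,0.001,1]
    - [0,0,0,0,0,0.001,1]
    - [0,0,0,0,0,0.001,1]
    - [0,0,0,0,0,0.001,1]

```text
t: 12.77
tool_pos: [500.0, 33.4, 59.4]
eef_rot: [-179.8, -0.5, 162.0]
contact_force: [-3.0, 1.4, 7.9]
width: 0.125
```

Request:
arm_command:
  motion:
    - [0,0.4,0,0,0,0.0015,1]
    - [0,0,0,0,0,0.002,1]
    - [0,0,0,0,0,0.0022,1]
    - [0,0,0,0,0,0.0022,1]
    - [0,0,0,0,0,0.0022,1]
    - [0,0,0,0,0,0.0022,1]
    - [0,0,3,0,0,0.0022,1]
    - [0,0,3,0,0,0.0022,1]
    - [0,0,3,0,0,0.0022,1]
    - [0,0,3,0,0,0.0022,1]

```text
t: 13.6
tool_pos: [501.2, 33.3, 59.0]
eef_rot: [-179.1, -1.6, 149.8]
contact_force: [-7.6, 0.4, 15.8]
width: 0.131
```

Request:
arm_command:
  motion:
    - [-0.9,-1.6,0,0.0012,-0.0004,0.0022,1]
    - [0,-0.1,5,0.0001,0,0.0025,1]
    - [0,-0.1,5,0.0001,0,0.0027,1]
    - [0,-0.1,5,0.0001,0,0.0027,1]
    - [0,-0.1,5,0.0001,0,0.0027,1]
    - [0,-0.1,5,0.0001,0,0.0027,1]
    - [0,-0.1,5,0.0001,0,0.0027,1]
    - [0,-0.1,5,0.0001,0,0.0027,1]
    - [0,-0.1,5,0.0001,0,0.0027,1]
    - [0,-0.1,5,0.0001,0,0.0027,1]

```text
t: 14.43
tool_pos: [500.9, 33.8, 57.5]
eef_rot: [-179.3, 0.7, 102.9]
contact_force: [-10.2, 0.6, 20.9]
width: 0.128
```

Request:
arm_command:
  motion:
    - [-0.7,0.7,5,0.0003,-0.0015,0.0027,1]
    - [0,0,5,0,-0.0002,0.0027,1]
    - [0,0,5,0,-0.0002,0.0027,1]
    - [0,0,5,0,-0.0002,0.0027,1]
    - [0,0,5,0,-0.0002,0.0027,1]
    - [0,0,5,0,-0.0002,0.0027,1]
    - [0,0,5,0,-0.0002,0.0027,1]
    - [0,0,5,0,-0.0002,0.0027,1]
    - [0,0,5,0,-0.0002,0.0027,1]
    - [0,0,5,0,-0.0002,0.0027,1]

```text
t: 15.27
tool_pos: [501.5, 32.9, 56.0]
eef_rot: [-179.6, 0.6, 50.7]
contact_force: [-9.1, 0.8, 19.9]
width: 0.127
```

Request:
arm_command:
  motion:
    - [-0.4,0.6,5,-0.0012,-0.0014,0.0027,1]
    - [0,0,5,-0.0002,-0.0002,0.0027,1]
    - [0,0,5,-0.0002,-0.0002,0.0027,1]
    - [0,0,5,-0.0002,-0.0002,0.0027,1]
    - [0,0,5,-0.0002,-0.0002,0.0027,1]
    - [0,0,5,-0.0002,-0.0002,0.0027,1]
    - [0,0,5,-0.0002,-0.0002,0.0027,1]
    - [0,0,5,-0.0002,-0.0002,0.0027,1]
    - [0,0,5,-0.0002,-0.0002,0.0027,1]
    - [0,0,5,-0.0002,-0.0002,0.0027,1]

```text
t: 16.1
tool_pos: [501.6, 33.3, 55.6]
eef_rot: [179.8, 0.8, -1.4]
contact_force: [-10.9, -0.7, 20.9]
width: 0.123
```

Request:
arm_command:
  motion:
    - [0.2,0.8,5,-0.0018,0,0.0027,1]
    - [0,0,5,-0.0003,0,0.0027,1]
    - [0,0,5,-0.0003,0,0.0027,1]
    - [0,0,5,-0.0003,0,0.0027,1]
    - [0,0,5,-0.0003,0,0.0027,1]
    - [0,0,5,-0.0003,0,0.0027,1]
    - [0,0,5,-0.0003,0,0.0027,1]
    - [0,0,5,-0.0003,0,0.0027,1]
    - [0,0,0,-0.0002,0,0.001,1]
    - [0,0,0,0,0,0,1]

```text
t: 16.93
tool_pos: [501.1, 32.8, 56.0]
eef_rot: [179.3, 0.2, -43.2]
contact_force: [-0.7, -0.4, -1.1]
width: 0.126
```

Run:
```python
from h import *
s=robot.sense();print(s['q'].round(1),s['tool_pos'],s['eef_rot'],s['contact_force'])
im,d=robot.get_image('side');i=robot.camera_info('side')
T=np.linalg.inv(wfc('side'));p=T[:3,:3]@np.array([500,33,45.])+T[:3,3];p*=[1,-1,-1]
u,v=cv2.projectPoints(p.reshape(1,3),np.zeros(3),np.zeros(3),np.array(i['mtx']),np.array(i['dist_coeffs']))[0].ravel().astype(int);print(u,v)
save(cv2.resize(im[max(0,v-50):v+50,u-60:u+60],(720,600),interpolation=cv2.INTER_CUBIC),'side5.png')
```

```text
[ -9.    7.6 116.1  -0.5  56.8 124.5] [501.09056606  32.81201203  55.98698836] [179.34375711   0.20157678 -43.21042854] [-0.67680563 -0.38386022 -1.07713114]
275 210
```

View pics/side5.png

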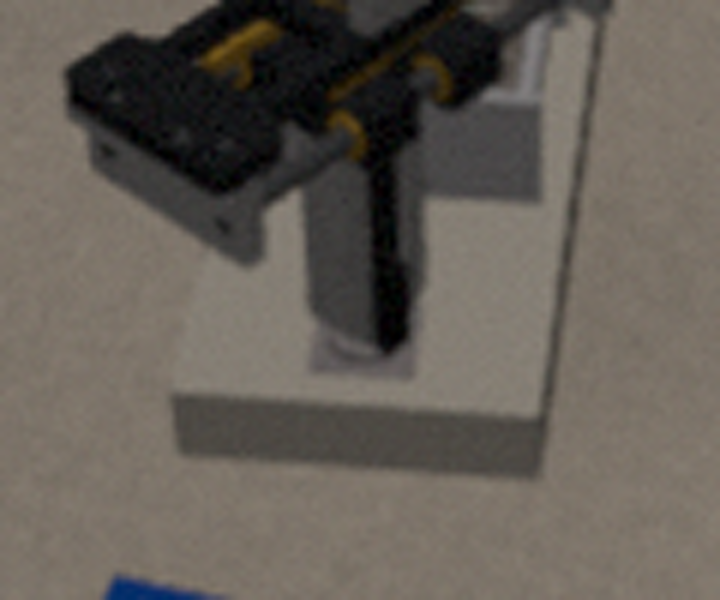

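The side crop shows the collar down on the grey patch at about (360,345), with no visible gap. The last 40° of turning gave no further sinking. I'll open the fingers, retreat and check the heights.

Request:
arm_command:
  motion:
    - [0,0,0,0,0,0,0.6]
    - [0,0,0,0,0,0,0.6]
    - [0,0,0,0,0,0,0.6]
    - [0,0,0,0,0,0,0.6]
    - [0,0,0,0,0,0,0.6]
    - [0,0,0,0,0,-0.01,0.6]
    - [0,0,0,0,0,-0.02,0.6]
    - [0,0,0,0,0,-0.03,0.6]
    - [0,0,0,0,0,-0.03,0.6]
    - [0,0,0,0,0,-0.03,0.6]

```text
t: 17.82
tool_pos: [497.6, 34.4, 174.3]
eef_rot: [178.9, 0.9, -43.2]
contact_force: [0.3, -1.0, 0.2]
width: 0.401
```

Request:
arm_command:
  motion:
    - [0,0,0,0,0,0,0.6]
    - [0,0,0,0,0,0,0.6]
    - [0,0,0,0,0,0,0.6]
    - [0,0,0,0,0,0,0.6]
    - [0,0,0,0,0,0,0.6]
    - [0,0,0,0,0,0,0.6]
    - [0,0,0,0,0,0,0.6]
    - [0,0,0,0,0,0,0.6]
    - [0,0,0,0,0,0,0.6]
    - [0,0,0,0,0,0,0.6]

```text
t: 18.65
tool_pos: [499.3, 34.3, 178.7]
eef_rot: [179.2, 0.6, -43.2]
contact_force: [0.3, -0.4, -0.2]
width: 0.398
```

Run:
```python
from h import *
s=robot.sense();print(s['tool_pos'],s['eef_rot'],s['contact_force'],s['width'])
im,d=robot.get_image('wrist');save(im,'wrist6.png')
v,u=np.mgrid[0:480,0:640];v=v.ravel();u=u.ravel();ok=d[v,u]>0
P=pts('wrist',np.c_[u,v][ok],d[v,u][ok],s)
Q=P[np.hypot(P[:,0]-499.5,P[:,1]-33.5)<24]
for lo,hi in [(28,31.5),(32,36.5),(60,80)]:
    q=Q[(Q[:,2]>lo)&(Q[:,2]<hi)];print(lo,len(q),np.median(q,axis=0).round(2) if len(q) else 0, cv2.minAreaRect(q[:,:2].astype(np.float32)) if lo==60 else '')
print(np.histogram(Q[:,2],np.arange(26,80,1)))
```

```text
[499.30959822  34.27878553 178.66559778] [179.15869468   0.64417027 -43.17491934] [ 0.2554755  -0.36307269 -0.15247188] 0.3979277960989996
28 1181 [503.2   29.93  30.23] 
32 221 [500.66  33.41  34.24] 
60 510 [500.95  32.43  68.09] ((499.9757080078125, 33.47378158569336), (11.769320487976074, 30.04822540283203), 46.706912994384766)
(array([  0,   0,  54, 412, 591, 170,  12,  66, 110,  30,   3,   0,   1,
         2,   9,   1,   1,   2,   7,   4,   2,   2,   6,   2,   3,   2,
         6,   2,   2,   6,   5,   2,   3,   7,   3,   0,   5,   8,   1,
        12,  37, 167, 214,  63,   0,   0,   0,   0,   0,   0,   0,   0,
         0]), array([26, 27, 28, 29, 30, 31, 32, 33, 34, 35, 36, 37, 38, 39, 40, 41, 42,
       43, 44, 45, 46, 47, 48, 49, 50, 51, 52, 53, 54, 55, 56, 57, 58, 59,
       60, 61, 62, 63, 64, 65, 66, 67, 68, 69, 70, 71, 72, 73, 74, 75, 76,
       77, 78, 79]))
```

View pics/wrist6.png

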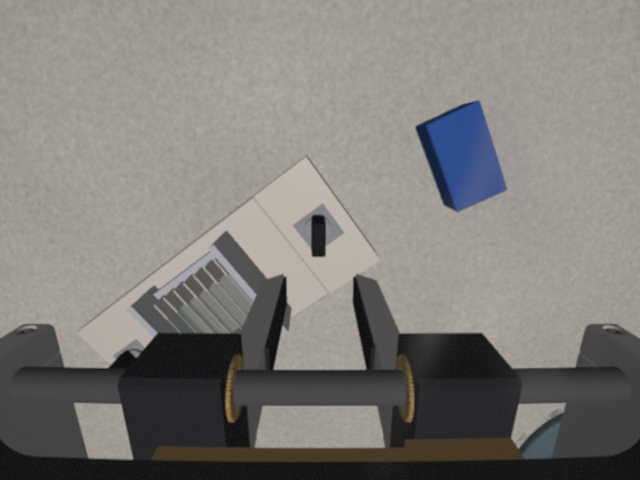

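The wrist view shows the screw upright in the base at (318,236), released, with the box undisturbed. The bar top measures 68.1 mm (68 expected) and the collar top 34.2 mm (34 expected), so the screw is seated.

```bash
python3 -c "
from cell import robot
print(robot.close_job(), robot.sense()['t'])"
```

```text
the job is handed in; nothing more can be done
the job is handed in; nothing more can be done
```

The thumbscrew is driven home in the empty pilot hole with its collar down on the base. I released it, backed the gripper off about 120 mm and handed the job in at about 19 s of the 64 s allowed.

**Driving:** I turned the screw clockwise about 200° in a single grasp. At the end of each move while turning, the thrust read 16 to 21 N and the side load 8 to 11 N. The combined load was about 24 N, well under the 55 N cracking limit. The tool stopped sinking before the last 40° of turning.

**Last checks:**
- **Height:** the bar top measured 68.1 mm (68 expected when seated) and the collar top 34.2 mm (34 expected), with the base top reading 30.2 mm.
- **Position:** the screw stood upright within about 1 mm of the measured hole centre.
- **Contact:** after letting go, the wrist force was about zero.
- **Bystanders:** the blue box looked undisturbed in the last picture. I kept clear of the bottle and jar but did not look at them again.

**Disagreements:**
- The top camera put the hole about 3 mm from where the wrist camera did. I used the wrist camera, and the tip went in without trouble.
- With the load off, the tool height read 56.0 mm against 55.6 mm expected. That is within the noise of the readings, and the depth check agreed the screw is seated.

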